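# Centre a wobbly finial on its finishing stand

## Robot

A 6-joint arm with a two-finger parallel gripper is mounted at the origin on a cart in front of the work surface, level with it; the furniture and walls round the work are solid. World frame = base frame: x ahead of the robot, y to its left, z up, the work surface at z = 0. Lengths are in m, angles in rad, forces in N, time in s.
With the tool pointing down it reaches from about 0.35 to 0.85 m from the base axis. Payload 8.1 kg.
Tool frame: the origin (TCP) lies between the finger pads; the fingertips stand 11 mm ahead of it and the grasp point (between the pads) lies 8 mm behind it (robot.tips_ahead is the distance from the TCP to the fingertips, in m); z points along the fingers, y is the line along which they close (so a half turn about z gives the same grasp; the last joint's range is limited). The gripper opens to 93 mm and grips with 3 to 60 N. Pads are 15 mm wide; open, the fingers measure 128 mm over their backs; the gripper's body (75 mm by 188 mm) begins 65 mm behind the grasp point.
Start: joints at [1.131, 0.13, 1.488, -0, 1.523, -0.085], TCP at [0.208, 0.563, 0.23] pointing down, gripper open.
Joint ranges: [-2.96, 2.96], [-0.89, 2.26], [0.02, 2.5], [-1.34, 4.48], [0, 2.73], [-2.66, 2.66]. Speed limits (rad/s): [2.39, 2.39, 2.79, 3.14, 3.14, 3.14].

## Interface

Orientations are given as a rotation vector (axis times angle).
In Python, from plant import robot gives the robot as it stands. The module is installed in compiled form; this text tells all that it offers.
- The arm moves only by the tool move_arm, never from a script. Its argument "deltas" is one flat list of numbers, 7 for each row, row after row: the shift along the tool's x, y, z in m, then the turn, a rotation vector about the tool's x, y, z in rad, then the opening, from 0 (shut) to 1 (fully open). A call has 1 to 12 rows; each row is the pose to reach, as a shift and turn from the pose commanded when the call began, along the tool's axes at that moment; what a row does not reach only later rows make up. A row lasts 1/8 s, in which the tool goes at most 62.5 mm and 10.7 degrees, less where a joint would pass 70% of its speed; a pose out of reach is approached as far as the arm can. A call with a gripper value outside its range is refused whole. The fingers move at their own pace and stop on an object; "squeeze" is the grip in N (left out, the last holds). Time passes only in rows, so rows that repeat a pose let the fingers close. It gives the time, the measured TCP pose, the force, the opening and the grip force at its end, in the units of the state.
- robot.read_state(): the state, without advancing time (a new reading comes with each control period).
- robot.read_camera(name): name is "side" or "top" or "wrist"; returns (picture, depth): 480x640x3 uint8, red, green, blue; 480x640 float32, m along the optical axis (not along the pixel's ray), 0 where there is no reading.
- robot.camera_model(name): a dict with "K" (3x3 intrinsics, pixels), "k1" (the pictures are not rectified: a ray, as slopes to the right and down, at radius r is drawn at 1 + k1 r^2 times it, then the intrinsics apply), "R" (3x3) and "t" (3): a world point X has camera coordinates R X + t; the wrist camera has in their place "tool_from_camera" (4x4, takes a point from camera to tool coordinates, whose origin is the TCP and whose axes are the flange's). Camera axes: x right, y down, z forward; pixel columns grow to the right and rows downward; lengths in m; the calibration is good to about 2 mm. A picture is of the moment at which its call begins: read the wrist's pose just before it. camera_model takes no time and is no camera call.
- robot.close_job(): hands the job in; it is judged then, once.
Trained networks look in the newest picture that a camera, given by its name, has taken for a name from the list of things; names that differ only in an ending like _2 or _b are one class to them, and where a whole thing is asked for, a point or a joint stands for the part that bears it (a point fixed in the world has none). Each returns a list of dicts, best first, with "confidence" (0 to 1); they miss things now and then, are a little off and sometimes report something else, mostly with a low value. They report only what shows in the picture. A call takes as long as a camera call. They do not tell look-alikes from the thing itself.
- robot.recognise(camera, label): "uv" ([column, row] in pixels, amid what is visible of it).
The state is a dict: "t": time; "q": joint angles; "dq": joint speeds; "joint_torque": joint torques, N m; "tool_pos": TCP position; "orientation": TCP orientation; "force": force on the tool from outside, world axes, zero at the start; "wrist_torque": the same for the moment, N m; "opening": finger opening in m; "gripper_force": force on a finger pad.
Only numpy, scipy, OpenCV 4.12 (cv2) and the standard library are available. Lean on these libraries where they do the work, as an engineer would, in place of code of your own. Each camera call takes 0.05 s, during which the arm holds its last target. There are 200 camera calls.

## Task

A small top-heavy wooden finial stands off-centre on the plate of the finishing stand. Push it over with light fingertip touches (it tips easily if touched high up) until the foot stands wholly inside the ring marked on the plate, so that it can be turned and sprayed evenly. Do not grip, lift or topple it, keep it on the plate, leave it standing there upright and still, and leave the other finial, the brush and the tape roll where they are.

Things in the scene. Friction and masses are not known exactly. Their poses are not given: they have to be found in the camera images.
- plate_center (a point): Centre of the top face of the stand's plate, where the foot must be centred; z up. The stand is fixed: a round aluminium plate 100 mm across, 10 mm thick, top face 50 mm above the bench, on a short stem with a round foot 84 mm across. Marked flat on the plate round this point is one thin dark ring, 47 mm in inside diameter.
- finial_foot (a point): Centre of the underside of the wooden finial on the plate, 20 to 32 mm off the plate's centre at the start, in any direction; z up its axis. Loose, 70 to 140 g, 64 mm high: flat round foot 32 mm across and 11 mm thick, thin waist (13 mm across, 26 mm up), heavy ball 29 mm across centred 49.5 mm up.
- spare_finial: A second finial of the same shape and size, loose, standing on the bench itself to the right of the stand; origin at the centre of its underside. Not to be disturbed.
- brush: Flat paint brush, 158 x 50 x 20 mm, loose, lying along the front edge of the bench; origin under its middle, x along its length. Not to be disturbed.
- tape_roll: Roll of masking tape, 101 mm across and 24 mm high, loose, lying flat to the left of the stand; origin under its middle. Not to be disturbed.
- finial: The same finial (origin also at the centre of its underside). Pushed at the foot it slides on the plate; pushed at the ball it tips over. A vertical finger with its tip about 5 mm above the plate touches the foot first, as the foot is the widest part, and its side then slides the finial without tipping.
Mind the look-alikes: they are no part of the job. What is shaped like the finial but turquoise is not meant.

How it is judged:
By the outcome, as a careful person would: the job done as asked, in the order asked, and still so for the second after the job is handed in, with the robot touching nothing.
It also fails if it takes over 35 s, if anything falls off the work surface, if the arm or the gripper's body presses on something with over 40 N, if the wrist force passes 120 N, or if a joint passes its speed limit or range.

## Working session

There is one attempt and no reset: what is moved stays moved. The work goes in short steps, Python scripts to look and compute and a tool call to move; the robot and the scene stay as the last step left them, time stands still between calls to the robot, and variables do not carry over. Pictures are saved under pics/ and viewed, at most 10 in all, crops included, and the job is handed in when it is done.

Besides the shell and the picture viewer there is one more tool, called as name(argument=value, ...) on one line, values as JSON. move_arm: Moves the arm, as the interface text tells. Its arguments: {"type":"object","properties":{"deltas":{"type":"array","items":{"type":"number"}},"squeeze":{"type":"number"}},"required":["deltas"]}

```bash
mkdir -p pics
cat > h.py <<'E'
import numpy as np,cv2
from plant import robot
from scipy.spatial.transform import Rotation as Ro
def cam(n):
    m=robot.camera_model(n);s=robot.read_state()
    if 'R' in m: Rcw=np.array(m['R']).T; c=-Rcw@np.array(m['t'])
    else:
        T=np.array(m['tool_from_camera']);R=Ro.from_rotvec(s['orientation']).as_matrix()
        Rcw=R@T[:3,:3]; c=R@T[:3,3]+s['tool_pos']
    return np.array(m['K']),m['k1'],Rcw,c
def ray(C,uv):
    K,k1,R,c=C
    p=np.linalg.inv(K)@[uv[0],uv[1],1];d=p[:2];x=d.copy()
    for _ in range(20): x=d/(1+k1*(x@x))
    return R@np.array([x[0],x[1],1])
def atz(C,uv,z):
    d=ray(C,uv);return C[3]+d*(z-C[3][2])/d[2]
def proj(C,X):
    K,k1,R,c=C
    p=R.T@(np.array(X)-c);x=p[:2]/p[2];x=x*(1+k1*(x@x));return (K@[x[0],x[1],1])[:2]
E
python3 - <<'E'
from h import *
s=robot.read_state();print(s['t'],s['tool_pos'],s['orientation'],Ro.from_rotvec(s['orientation']).as_matrix().round(3))
for n in ['top','side']:
    C=cam(n);im,d=robot.read_camera(n);cv2.imwrite(f'pics/{n}0.png',im[:,:,::-1]);np.save(n+'.npy',d)
    print(n,C[3])
    for l in ['finial','plate_center','spare_finial']:
        for r in robot.recognise(n,l):
            print(l,np.round(r['uv']),round(r['confidence'],2),atz(C,r['uv'],.05).round(3),atz(C,r['uv'],.1).round(3))
E
```

```text
0.0 [0.20818764 0.56214995 0.22860741] [-5.5429380e-01 -3.0918456e+00  2.7603553e-03] [[-0.938  0.347 -0.001]
 [ 0.347  0.938 -0.002]
 [ 0.    -0.002 -1.   ]]
top [0.33224707 0.05132907 1.08817854]
finial [290. 227.] 0.74 [0.547 0.117 0.05 ] [0.537 0.114 0.1  ]
finial [305. 194.] 0.69 [0.622 0.083 0.05 ] [0.608 0.082 0.1  ]
plate_center [294. 243.] 0.8 [0.512 0.108 0.05 ] [0.503 0.106 0.1  ]
spare_finial [452. 240.] 0.47 [ 0.515 -0.235  0.05 ] [ 0.506 -0.221  0.1  ]
side [ 0.42084888 -0.71692972  0.45707355]
finial [332. 227.] 0.9 [0.553 0.187 0.05 ] [0.537 0.076 0.1  ]
finial [368. 262.] 0.45 [0.6  0.02 0.05] [ 0.578 -0.071  0.1  ]
plate_center [317. 251.] 0.78 [0.508 0.073 0.05 ] [ 0.497 -0.024  0.1  ]
spare_finial [349. 365.] 0.78 [ 0.515 -0.262  0.05 ] [ 0.503 -0.318  0.1  ]
spare_finial [333. 225.] 0.61 [0.558 0.202 0.05 ] [0.541 0.089 0.1  ]
```

View pics/top0.png

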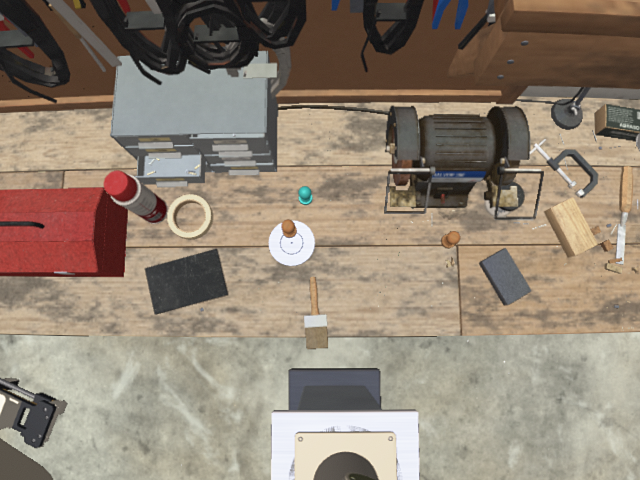

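View pics/side0.png

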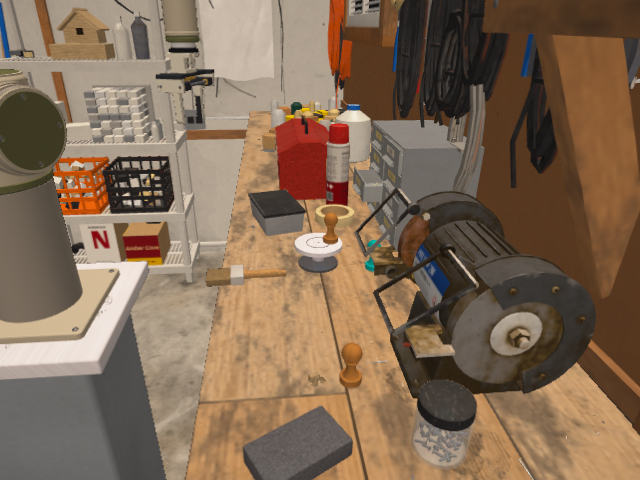

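The wooden candidates are the finial on the plate (289,228), the turquoise look-alike (305,194) and the spare on the bench (452,239). The one on the white plate, made of wood, is meant. I'll confirm it in a crop and measure it.

Run:
```python
from h import *
a=cv2.imread('pics/top0.png')[170:290,240:360];b=cv2.imread('pics/side0.png')[190:290,270:390]
b=cv2.copyMakeBorder(b,0,20,0,0,0)
cv2.imwrite('pics/c1.png',cv2.resize(np.hstack([a,b]),(800,400),interpolation=3))
print(robot.camera_model('wrist'))
C=cam('top');im=cv2.imread('pics/top0.png')
hsv=cv2.cvtColor(im,cv2.COLOR_BGR2HSV)
w=((hsv[:,:,1]<40)&(hsv[:,:,2]>170)).astype('u1');w[:, :260]=0;w[:,325:]=0;w[:210]=0;w[275:]=0
cs,_=cv2.findContours(w,0,1);c=max(cs,key=cv2.contourArea);e=cv2.fitEllipse(cv2.convexHull(c));print(e,atz(C,e[0],.05))
s=robot.read_state();R=Ro.from_rotvec(s['orientation']).as_matrix()
W=np.array([[-1,0,0],[0,1,0],[0,0,-1.]])
print(Ro.from_matrix(R.T@W).as_rotvec(), R.T@(np.array([.50,.11,.25])-s['tool_pos']))
```

```text
{'K': array([[432.1094012 ,   0.        , 317.7306962 ],
       [  0.        , 432.1094012 , 242.58138687],
       [  0.        ,   0.        ,   1.        ]]), 'k1': 0.006920194283408286, 'tool_from_camera': array([[ 8.63470270e-04, -9.71089279e-01, -2.38715032e-01,
         6.56937999e-02],
       [ 9.99999169e-01,  6.09903912e-04,  1.13607592e-03,
         5.00130332e-04],
       [-9.57637918e-04, -2.38715815e-01,  9.71088998e-01,
        -1.54394007e-01],
       [ 0.00000000e+00,  0.00000000e+00,  0.00000000e+00,
         1.00000000e+00]])}
((291.207763671875, 242.4761505126953), (45.45487594604492, 46.6627197265625), 73.7583999633789) [0.51305459 0.11394951 0.05      ]
[-2.57095258e-04 -9.27547247e-05 -3.54817483e-01] [-0.43067499 -0.323065   -0.0204331 ]
```

View pics/c1.png

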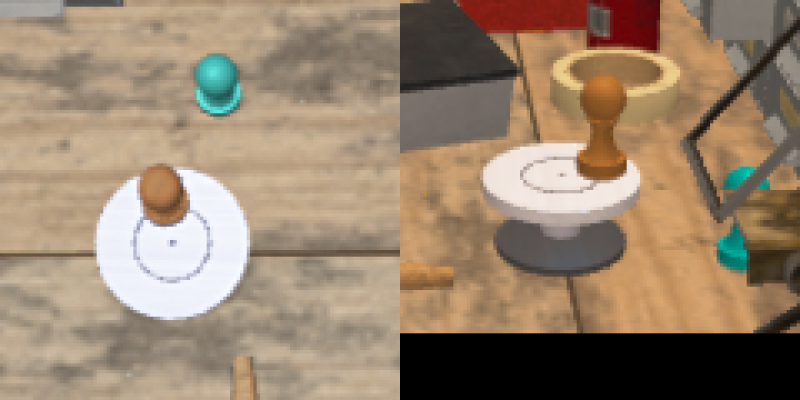

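The crop confirms it: the wooden finial stands at the far side of the plate, near (168,190) in the left half. The turquoise one stands behind it on the bench. Next I move above it for a close look.

move_arm(deltas=[-0.467,-0.305,0,0,0,-0.355,0.22,-0.467,-0.305,0,0,0,-0.355,0.22,-0.467,-0.305,0,0,0,-0.355,0.22,-0.467,-0.305,0,0,0,-0.355,0.22,-0.467,-0.305,0,0,0,-0.355,0.22,-0.467,-0.305,0,0,0,-0.355,0.22,-0.467,-0.305,0,0,0,-0.355,0.22,-0.467,-0.305,0,0,0,-0.355,0.22,-0.467,-0.305,0,0,0,-0.355,0.22,-0.467,-0.305,0,0,0,-0.355,0.22,-0.467,-0.305,0,0,0,-0.355,0.22,-0.467,-0.305,0,0,0,-0.355,0.22])

```text
t: 1.9
tool_pos: [0.5398, 0.1156, 0.2297]
orientation: [0.003, -3.142, -0.0]
force: [0.4, 0.3, 0.1]
opening: 0.0207
gripper_force: 0.0
```

```bash
cat > look.py <<'E'
from h import *
import sys
s=robot.read_state();print(s['t'],s['tool_pos'],s['orientation'],s['opening'],s['force'])
C=cam('wrist');im,d=robot.read_camera('wrist');im=im[:,:,::-1].copy();cv2.imwrite(f'pics/{sys.argv[1]}.png',im)
for l in ['finial','finial_foot','plate_center']:
    for r in robot.recognise('wrist',l)[:2]:
        print(l,np.round(r['uv']),round(r['confidence'],2),atz(C,r['uv'],.05).round(4),atz(C,r['uv'],.0995).round(4))
# cloud of reddish-brown pixels above plate
v,u=np.mgrid[:480,:640];K,k1,R,c=C
p=np.stack([(u-K[0,2])/K[0,0],(v-K[1,2])/K[1,1],np.ones_like(u)],-1)*d[...,None]
X=p@R.T+c
hsv=cv2.cvtColor(im,cv2.COLOR_BGR2HSV)
near=np.hypot(X[...,0]-.513,X[...,1]-.112)<.06
plate=(d>0)&near&(abs(X[...,2]-.05)<.012)&(hsv[...,1]<60)&(hsv[...,2]>120)
print('plate z',np.median(X[plate][:,2]))
e=cv2.fitEllipse(cv2.convexHull(np.argwhere(plate)[:,::-1].astype(np.float32)));print('plate',e,atz(C,e[0],.05))
m=(d>0)&near&(hsv[...,0]<22)&(hsv[...,1]>100)&(X[...,2]>.054)&(X[...,2]<.12)
for nm,lo,hi in [('foot',.055,.061),('ball',.09,.118)]:
    q=X[m&(X[...,2]>lo)&(X[...,2]<hi)]
    if len(q)<20: continue
    r0=.016 if nm=='foot' else .0145
    from scipy.optimize import least_squares
    if nm=='ball': f=lambda t:np.linalg.norm(q-t,axis=1)-.0145; x0=[*q[:,:2].mean(0),.0995]
    else: f=lambda t:np.hypot(*(q[:,:2]-t).T)-.016; x0=q[:,:2].mean(0)
    t=least_squares(f,x0,loss='soft_l1',f_scale=.001);print(nm,len(q),t.x.round(4),np.abs(t.fun).mean())
E
python3 look.py w1
```

```text
1.9 [0.53978877 0.11561434 0.22972219] [ 2.84662966e-03 -3.14154427e+00 -4.54733658e-04] 0.02071090746770589 [0.37117412 0.33809368 0.05629389]
finial [296. 308.] 0.65 [0.6123 0.0989 0.05  ] [0.5919 0.1015 0.0995]
finial [319. 232.] 0.62 [0.5475 0.1176 0.05  ] [0.5366 0.1173 0.0995]
finial_foot [319. 231.] 0.58 [0.5473 0.1174 0.05  ] [0.5365 0.1172 0.0995]
finial_foot [294. 307.] 0.57 [0.6117 0.0975 0.05  ] [0.5914 0.1002 0.0995]
plate_center [311. 179.] 0.73 [0.5061 0.1109 0.05  ] [0.5014 0.1117 0.0995]
plate z 0.049386881160377955
plate ((314.2756652832031, 186.65628051757812), (128.03125, 128.3214874267578), 128.28611755371094) [0.51207339 0.1137365  0.05      ]
foot 248 [0.5426 0.1181] 0.0012277066007379729
ball 1375 [0.5399 0.1181 0.0988] 0.00037956671344723767
```

View pics/w1.png

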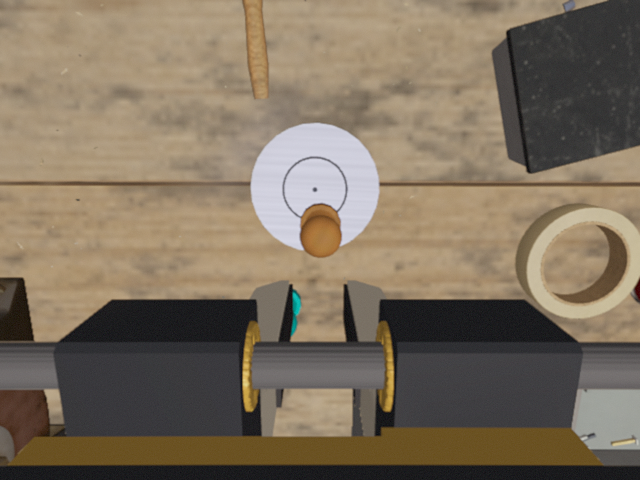

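The close view shows the plate centred at (314,187), the ring's centre dot at (315,189) and the finial at (321,225). The fingers are below it, open about 20 mm as a fork. The foot has to go about 27 mm towards -x and 4 mm towards -y, so I descend behind it.

move_arm(deltas=[-0.036,0.0025,0.02,0,0,0,0.22,-0.036,0.0025,0.07,0,0,0,0.22,-0.036,0.0025,0.12,0,0,0,0.22,-0.036,0.0025,0.15,0,0,0,0.22,-0.036,0.0025,0.1635,0,0,0,0.22,-0.036,0.0025,0.1635,0,0,0,0.22,-0.036,0.0025,0.1635,0,0,0,0.22])

```text
t: 2.98
tool_pos: [0.5777, 0.1172, 0.0681]
orientation: [-0.001, 3.139, 0.001]
force: [1.3, 1.0, 0.8]
opening: 0.0207
gripper_force: 0.0
```

```bash
python3 look.py w2
```

```text
2.975 [0.57773331 0.11721891 0.06814769] [-6.99623907e-04  3.13864736e+00  5.11367253e-04] 0.020659152879448917 [1.28267476 1.00611202 0.7735102 ]
finial [318. 228.] 0.65 [0.5487 0.1182 0.05  ] [0.5381 0.118  0.0995]
finial_foot [320. 230.] 0.66 [0.5496 0.1188 0.05  ] [0.5387 0.1185 0.0995]
plate_center [298. 117.] 0.81 [0.5052 0.1102 0.05  ] [0.5071 0.1123 0.0995]
plate z 0.04933803235453424
plate ((307.3941955566406, 139.7075958251953), (251.98519897460938, 284.36798095703125), 177.35523986816406) [0.51360874 0.11383874 0.05      ]
foot 789 [0.5422 0.1181] 0.000985283283499362
ball 7557 [0.5397 0.118  0.0988] 0.00034976076405262695
```

View pics/w2.png

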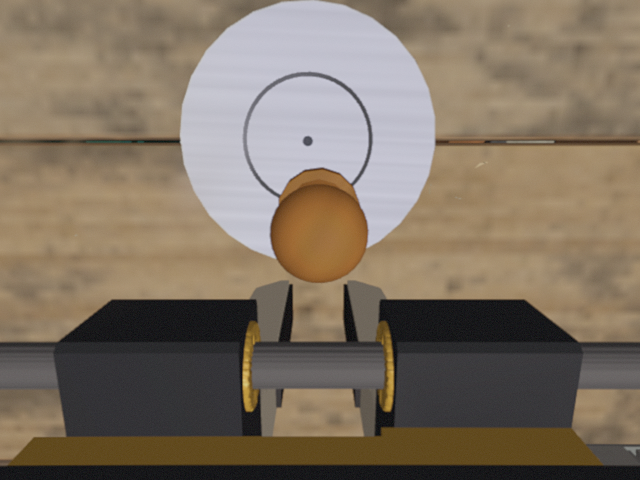

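The dot is at (307,141) and the ball at (319,233), with the fork clear behind it. I push slowly and stop short to check.

move_arm(deltas=[0.006,0,0.001,0,0,0,0.22,0.011,0,0.001,0,0,0,0.22,0.014,0,0.001,0,0,0,0.22,0.0165,0,0.001,0,0,0,0.22,0.019,-0.0005,0.001,0,0,0,0.22,0.0215,-0.0005,0.001,0,0,0,0.22,0.024,-0.001,0.001,0,0,0,0.22,0.0265,-0.0015,0.001,0,0,0,0.22,0.029,-0.002,0.001,0,0,0,0.22,0.0315,-0.0025,0.001,0,0,0,0.22,0.033,-0.0025,0.001,0,0,0,0.22,0.033,-0.0025,0.001,0,0,0,0.22])

```text
t: 4.68
tool_pos: [0.5432, 0.1144, 0.0651]
orientation: [0.0, -3.141, 0.0]
force: [0.1, -0.4, 0.5]
opening: 0.0203
gripper_force: 0.1
```

```bash
python3 look.py w3
```

```text
4.675 [0.54322921 0.11438924 0.06513601] [ 3.30042273e-04 -3.14143472e+00  4.18387449e-05] 0.02032085044510094 [ 0.11771313 -0.42319902  0.53586352]
finial [286. 412.] 0.9 [0.5975 0.1008 0.05  ] [0.5625 0.1049 0.0995]
finial [315. 285.] 0.81 [0.5375 0.1139 0.05  ] [0.52   0.1142 0.0995]
finial_foot [317. 285.] 0.84 [0.5376 0.1147 0.05  ] [0.5201 0.1148 0.0995]
finial_foot [282. 413.] 0.75 [0.5978 0.0993 0.05  ] [0.5628 0.1038 0.0995]
plate_center [313. 193.] 0.84 [0.4993 0.1131 0.05  ] [0.493  0.1137 0.0995]
plate z 0.049345968122876005
plate ((314.3904724121094, 220.1013641357422), (241.97470092773438, 246.72634887695312), 91.13606262207031) [0.51021209 0.11372614 0.05      ]
foot 1200 [0.5267 0.115 ] 0.0013544344410384935
ball 7272 [0.5243 0.1149 0.0988] 0.0003589594904231599
```

View pics/w3.png

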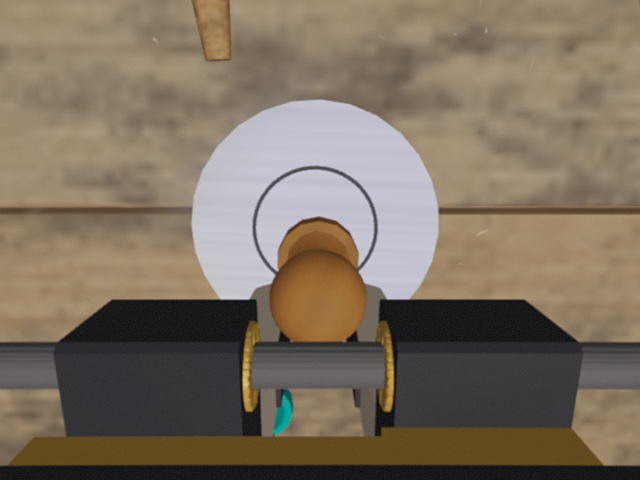

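The foot is now partly in the ring. The ring's centre is near (315,226) and the finial needs about 11 mm more towards -x. I finish the push, look once before retreating, then back off.

move_arm(deltas=[0.0015,0,0,0,0,0,0.22,0.0035,-0.0005,0,0,0,0,0.22,0.0055,-0.0005,0,0,0,0,0.22,0.0075,-0.001,0,0,0,0,0.22,0.009,-0.001,0,0,0,0,0.22,0.0105,-0.001,0,0,0,0,0.22,0.011,-0.001,0,0,0,0,0.22,0.011,-0.001,0,0,0,0,0.22,0.006,-0.001,0,0,0,0,0.22,-0.01,-0.001,0,0,0,0,0.22,-0.03,-0.001,0,0,0,0,0.22,-0.03,-0.001,0,0,0,0,0.22])

```text
t: 6.38
tool_pos: [0.5745, 0.1133, 0.0652]
orientation: [0.0, 3.141, 0.0]
force: [0.1, -0.4, 1.8]
opening: 0.0205
gripper_force: 0.0
```

```bash
python3 look.py w4
```

```text
6.375 [0.57449681 0.11332772 0.065247  ] [1.43893726e-04 3.14094312e+00 7.48812428e-05] 0.020521211479941105 [ 0.11286023 -0.4466655   1.79771469]
finial [318. 152.] 0.76 [0.5147 0.1139 0.05  ] [0.513  0.1139 0.0995]
finial [277. 414.] 0.57 [0.6298 0.096  0.05  ] [0.5945 0.1012 0.0995]
finial_foot [318. 154.] 0.76 [0.5156 0.1141 0.05  ] [0.5136 0.114  0.0995]
finial_foot [280. 413.] 0.56 [0.6292 0.097  0.05  ] [0.5941 0.1019 0.0995]
plate_center [318.  97.] 0.93 [0.4949 0.114  0.05  ] [0.499  0.114  0.0995]
plate_center [319. 152.] 0.5 [0.5149 0.1144 0.05  ] [0.5131 0.1142 0.0995]
plate z 0.049313804832584546
plate ((317.6954345703125, 147.2404022216797), (255.98223876953125, 283.0968933105469), 176.78958129882812) [0.51311054 0.11397296 0.05      ]
ball 8247 [0.5133 0.1139 0.0987] 0.0003682027661058658
```

View pics/w4.png

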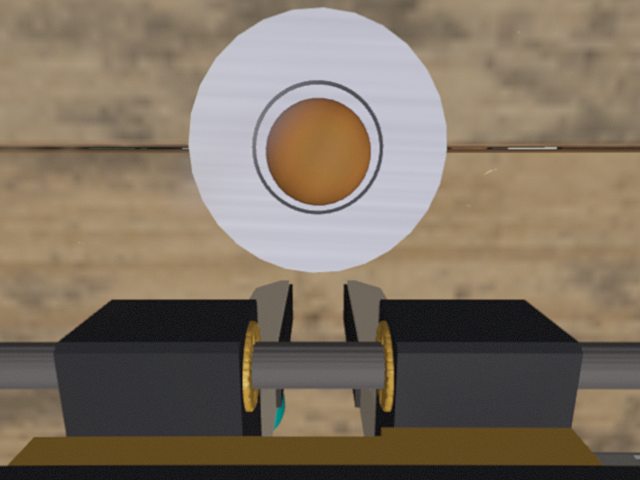

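The finial stands upright and centred: ring centre (318,147), ball (318,151), fitted offset under 1 mm. I raise the arm and hand in.

move_arm(deltas=[0,0,-0.04,0,0,0,0.22,0,0,-0.09,0,0,0,0.22,0,0,-0.13,0,0,0,0.22,0,0,-0.13,0,0,0,0.22,0,0,-0.13,0,0,0,0.22])

```text
t: 7.2
tool_pos: [0.5727, 0.1134, 0.1945]
orientation: [0.001, -3.141, 0.0]
force: [0.2, -0.4, -0.8]
opening: 0.0203
gripper_force: 0.0
```

```bash
python3 look.py w5; python3 -c "
from plant import robot;print(robot.close_job())"
```

```text
7.2 [0.57273213 0.11343463 0.19448477] [ 5.33034441e-04 -3.14091489e+00  9.00866541e-05] 0.020335894354974928 [ 0.21155994 -0.36085249 -0.76821065]
finial [315. 148.] 0.94 [0.5146 0.1123 0.05  ] [0.5134 0.1126 0.0995]
finial [287. 275.] 0.69 [0.6052 0.0922 0.05  ] [0.589  0.0958 0.0995]
finial_foot [319. 149.] 0.75 [0.5156 0.1148 0.05  ] [0.5142 0.1147 0.0995]
finial_foot [283. 278.] 0.66 [0.6074 0.0892 0.05  ] [0.5908 0.0933 0.0995]
plate_center [319. 120.] 0.91 [0.4966 0.1152 0.05  ] [0.4984 0.115  0.0995]
plate z 0.04934022382727746
plate ((317.1198425292969, 143.61892700195312), (146.48776245117188, 150.07791137695312), 179.96408081054688) [0.51199139 0.11372979 0.05      ]
ball 1918 [0.5135 0.114  0.0987] 0.00038643554881240993
the job is handed in; nothing more can be done
None
```

The finial stands upright in the marked ring, within about 2 mm of the plate's centre by the last camera fit; the arm was clear, it touched nothing else, and I handed the job in after about 7 s of robot time.

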